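# Third hand: corner bracket on a sprung stop, short leg then long leg

## Robot

A 6-joint arm with a two-finger parallel gripper is mounted at the origin on a cart in front of the work surface, level with it; the furniture and walls round the work are solid. World frame = base frame: x ahead of the robot, y to its left, z up, the work surface at z = 0. Lengths are in m, angles in rad, forces in N, time in s.
With the tool pointing down it reaches from about 0.35 to 0.775 m from the base axis. Payload 7.3 kg.
Tool frame: the origin (TCP) lies at the very end of the fingers, on their centre line; the grasp point (between the pads) lies 19 mm behind it (robot.hold_point_z is the distance from the TCP to the grasp point, in m); z points along the fingers, y is the direction in which the jaws open and shut (so a half turn about z gives the same grasp; the last joint's range is limited). The gripper opens to 92 mm and grips with 3 to 60 N. Pads are 19 mm wide; open, the fingers measure 130 mm over their backs; the gripper's body (75 mm by 190 mm) begins 47 mm behind the grasp point.
Start: joints at [-1.309, 0.342, 1.524, -0, 1.275, -0.146], TCP at [0.208, -0.482, 0.227] pointing down, gripper open.
Joint ranges: [-2.53, 2.53], [-0.77, 2.02], [0.04, 2.7], [-1, 4.14], [0.28, 2.66], [-3.11, 3.11]. Speed limits (rad/s): [2.57, 2.57, 3.14, 3.14, 3.14, 3.14].

## Interface

Orientations are given as [roll, pitch, yaw] about the fixed x, y, z axes, in that order (R = Rz(yaw) Ry(pitch) Rx(roll)).
In Python, from cell import monitor, viewer, robot gives the robot as it stands.
- The arm moves only by the tool move_arm, never from a script. Its argument "deltas" is a list of rows, each an object of numbers: "x", "y", "z": the shift along the tool's x, y, z in m; "wx", "wy", "wz": the turn, a rotation vector about the tool's x, y, z in degrees; "hand": the opening, from 0 (shut) to 1 (fully open). In form: [{"x": .., "y": .., "z": .., "wx": .., "wy": .., "wz": .., "hand": ..}, ...]. A call has 1 to 8 rows; each row is the pose to reach, as a shift and turn from the pose commanded when the call began, along the tool's axes at that moment; what a row does not reach only later rows make up. A row lasts 1/8 s, in which the tool goes at most 62.5 mm and 10.7 degrees, less where a joint would pass 70% of its speed; a pose out of reach is approached as far as the arm can. A call with a gripper value outside its range is refused whole. The fingers move at their own pace and stop on an object; "grip_force" is the grip in N (left out, the last holds). Time passes only in rows, so rows that repeat a pose let the fingers close. It gives the time, the measured TCP pose, the force and the opening at its end, in the units of the state.
- monitor.observe(): the state, without advancing time (a new reading comes with each control period).
- viewer.read_camera(name): name is "side" or "top" or "wrist"; returns the picture (400x640x3 uint8, red, green, blue); there is no depth.
- viewer.camera_params(name): a dict with "camera_matrix" (3x3 intrinsics, pixels), "k1" (the pictures are not rectified: a ray, as slopes to the right and down, at radius r is drawn at 1 + k1 r^2 times it, then the intrinsics apply), "R" (3x3) and "t" (3): a world point X has camera coordinates R X + t. Camera axes: x right, y down, z forward; pixel columns grow to the right and rows downward; lengths in m; the calibration is good to about 2 mm. A picture is of the moment at which its call begins: read the wrist's pose just before it. camera_params takes no time and is no camera call; for the wrist camera it gives the pose at the moment of the call.
- robot.hand_in(): hands the job in, once; it reports no verdict.
The state is a dict: "time": time; "qpos": joint angles; "qvel": joint speeds; "joint_efforts": joint torques, N m; "tool_pos": TCP position; "tool_rot": TCP orientation; "contact_force": force on the tool from outside, world axes, zero at the start; "torque": the same for the moment, N m; "opening": finger opening in m.
Only numpy, scipy, OpenCV 4.12 (cv2) and the standard library are available. Lean on these libraries where they do the work, as an engineer would, in place of code of your own. Each camera call takes 0.05 s, during which the arm holds its last target. There are 200 camera calls.

## Task

Be a third hand for the technician who is riveting the corner bracket of a wall shelf. Pick the bracket up and press the outer face of its short leg flat and centred on the front plate of the sprung stop, level with the plate and clear of the worktop, so that the pointer tip on top stands between the two marks; keep it so for two seconds, then back off, turn the bracket and press the outer face of its long leg on the plate in the same way, and finish still holding it pressed there. Never push the plate to the end of its travel, and leave the other things on the worktop where they are.

Things in the scene. Friction and masses are not known exactly. Their poses are not given: they have to be found in the camera images.
- bracket: loose aluminium corner bracket, 0.2 to 0.3 kg, 45 mm tall, standing on its edges, an L from above. Two upright legs 6 mm thick: the long leg runs 110 mm along the bracket's +x from the outer corner, the short leg 80 mm along its +y. The outer corner is at (-48, -48) mm from the origin, which is at the underside, below the middle of the rib's grip place. z is up
- rib_grip (a point): place to grip, 28 mm above the bracket's origin: on the straight upright rib, 10 mm thick and 45 mm tall, that runs from the inside of the corner along the diagonal (halfway between the bracket's +x and +y). It lies 59 mm along the rib from the inner corner; the rib goes on 20 mm beyond it. Along the closing line the legs are over 50 mm away. Axes as the bracket's
- short_face (a point): middle of the outer face of the bracket's short leg, at (-48, -8, 22.5) mm in the bracket's frame; the outer face looks along the bracket's -x. Axes as the bracket's
- long_face (a point): middle of the outer face of the bracket's long leg, at (7, -48, 22.5) mm in the bracket's frame; the outer face looks along the bracket's -y. Axes as the bracket's
- stop: the sprung stop, fixed to the worktop: base 85 x 130 mm, white housing 40 x 90 mm whose top is 80 mm high, and in front of it an aluminium plate on two sprung rods. Its x axis points from the plate into the housing, away from the robot (turned by up to 0.25 rad). Origin on the worktop, 50 mm behind the plate's front face at rest. Highest part (pointer) 90 mm
- plate_face (a point): centre of the plate's flat front face, 65 mm above the worktop; moves with the plate. The plate is 90 mm wide, 50 mm tall, with its lower edge 40 mm above the worktop. x points into the stop (the way to push), y along the plate, z up
- plate (a joint): how far the plate is pushed in, m: 0 at rest, 0.024 at the end of its travel. The spring pushes back with about 0.8 N + 0.8 N per mm. The thin pointer on top moves with the plate; its tip reaches the first pair of raised dark marks at 0.007 and the second at 0.015: between them (about 6 to 13 N) is right
- vial_green: bystander: glass vial with crimped cap, 50 mm diameter, 112 mm tall; origin under its centre
- plaster_tape: bystander: roll of plaster tape standing on its end, 54 mm diameter, 25 mm tall; origin under its centre
- cup_stack: bystander: stack of thin medicine cups, 39 mm diameter, 55 mm tall; origin under its centre
- syringe_pack_2: bystander: sealed syringe pack lying flat, 44 x 120 x 24 mm; origin under its centre
- thermometer: bystander: digital thermometer lying flat, 19 x 101 x 11 mm; origin under its centre
Mind the look-alikes: they are no part of the job. What is shaped like the stop but red is not meant.

How it is judged:
On the way, in this order (a step that is already met when the one before it is completed fails the run):
1. the short leg's outer face is held flat and centred on the plate, level with it and off the worktop, pointer tip between the marks, for 1.5 s (value of joint plate between 0.006 and 0.016 m and contact force between bracket and stop between 3 and 18 N and angle between the x axis of bracket and the x axis of plate_face, either way round below 0.1 rad and angle between bracket's own z axis and vertical below 0.12 rad and x of short_face in the frame of plate_face between -0.005 and 0.005 m and y of short_face in the frame of plate_face between -0.015 and 0.015 m and z of short_face in the frame of plate_face between -0.012 and 0.012 m and contact force between bracket and the fingers above 2 N), for 1.5 s.
2. the bracket is backed off and the plate has sprung back (value of joint plate below 0.002 m and contact force between bracket and stop below 0.2 N), for 0.1 s.
At the end, for the whole second after the job is handed in: the gripper still holds the bracket with the long leg's outer face on the plate: flat within 0.1 rad, upright within 0.12 rad, leg centre within 15 mm sideways and 12 mm in height of the plate's centre (so off the worktop), plate pushed in 6 to 16 mm, force on the stop 3 to 18 N, bracket at rest (value of joint plate between 0.006 and 0.016 m and contact force between bracket and stop between 3 and 18 N and angle between the y axis of bracket and the x axis of plate_face, either way round below 0.1 rad and angle between bracket's own z axis and vertical below 0.12 rad and x of long_face in the frame of plate_face between -0.005 and 0.005 m and y of long_face in the frame of plate_face between -0.015 and 0.015 m and z of long_face in the frame of plate_face between -0.012 and 0.012 m and contact force between bracket and the fingers above 2 N and linear speed of bracket below 0.02 m/s); the arm keeps its last pose, push and grip.
It fails at once if the plate is pushed to the end of its travel (value of joint plate above 0.022 m).
It fails at once if a bystander is moved by more than 30 mm (distance of any of vial_green, plaster_tape, cup_stack, syringe_pack_2, thermometer from where it was at the start of the episode above 0.03 m).
It also fails if it takes over 54 s, if anything falls off the work surface, if the arm or the gripper's body presses on something with over 40 N, if the wrist force passes 120 N, or if a joint passes its speed limit or range.

## Working session

There is one attempt and no reset: what is moved stays moved. The work goes in short steps, Python scripts to look and compute and a tool call to move; the robot and the scene stay as the last step left them, time stands still between calls to the robot, and variables do not carry over. Pictures are saved under pics/ and viewed, about 8 in all and at most 12, crops included, and the job is handed in when it is done.

Besides the shell and the picture viewer there is one more tool, called after "Request:" in YAML: its name, and indented under it one key for each argument. move_arm: Moves the arm, as the interface text tells. Its arguments: {"type":"object","properties":{"deltas":{"type":"array","items":{"type":"object","properties":{"x":{"type":"number"},"y":{"type":"number"},"z":{"type":"number"},"wx":{"type":"number"},"wy":{"type":"number"},"wz":{"type":"number"},"hand":{"type":"number"}}}},"grip_force":{"type":"number"}},"required":["deltas"]}

```bash
mkdir -p pics; cat > h.py <<'E'
import numpy as np, cv2
from cell import monitor, viewer, robot
def cam(n):
    p=viewer.camera_params(n); return np.array(p["camera_matrix"]),p["k1"],np.array(p["R"]),np.array(p["t"])
def ray(n,uv):
    K,k,R,t=cam(n)
    d=np.array([k,0,0,0,0.])
    q=cv2.undistortPoints(np.array([[uv]],float),K,d)[0,0]
    return -R.T@t, R.T@np.array([q[0],q[1],1])
def onz(n,uv,z):
    o,d=ray(n,uv); return o+d*(z-o[2])/d[2]
def proj(n,X):
    K,k,R,t=cam(n)
    return cv2.projectPoints(np.array(X,float).reshape(-1,3),cv2.Rodrigues(R)[0],t,K,np.array([k,0,0,0,0.]))[0][:,0]
def snap(n,f):
    im=viewer.read_camera(n)[:,:,::-1].copy(); cv2.imwrite(f"pics/{f}.png",im); return im
E
python3 - <<'E'
from h import *
a=snap("top","top0"); b=snap("side","side0")
for n in("top","side"):
    K,k,R,t=cam(n); print(n,K.tolist(),k,(-R.T@t).round(3),R.round(2).tolist())
print(monitor.observe(), robot.hold_point_z)
E
```

```text
top [[381.3309420318868, 0.0, 321.0306140098266], [0.0, 381.3309420318868, 200.22657599994872], [0.0, 0.0, 1.0]] 0.028973186062719238 [0.366 0.038 1.258] [[-0.02, -1.0, -0.03], [-0.99, 0.03, -0.13], [0.13, 0.03, -0.99]]
side [[476.0612303322987, 0.0, 328.6591818470538], [0.0, 476.0612303322987, 193.14872788619917], [0.0, 0.0, 1.0]] -0.0018665044164961802 [-0.2    1.121  1.27 ] [[-0.82, -0.57, 0.02], [-0.4, 0.54, -0.74], [0.42, -0.61, -0.67]]
{'time': 0.1, 'qpos': array([-1.30901285e+00,  3.42630578e-01,  1.52488266e+00, -1.41855388e-05,
        1.27537176e+00, -1.46015199e-01]), 'qvel': array([-0.00139441, -0.00123418, -0.00190749,  0.00014892, -0.0015896 ,
        0.00028753]), 'joint_efforts': array([ 3.46598266e-03, -4.32000089e+01, -2.44695979e+01,  7.19426712e-02,
        5.25610533e-02, -4.29287070e-05]), 'tool_pos': array([ 0.20813041, -0.48161492,  0.22613966]), 'tool_rot': array([-3.14031210e+00, -1.74609663e-04,  4.07802706e-01]), 'contact_force': array([-0.19983232, -0.04490951,  0.16292032]), 'torque': array([-0.03432667, -0.05860541,  0.01927031]), 'opening': 0.09196332718912655} 0.0188
```

View pics/top0.png

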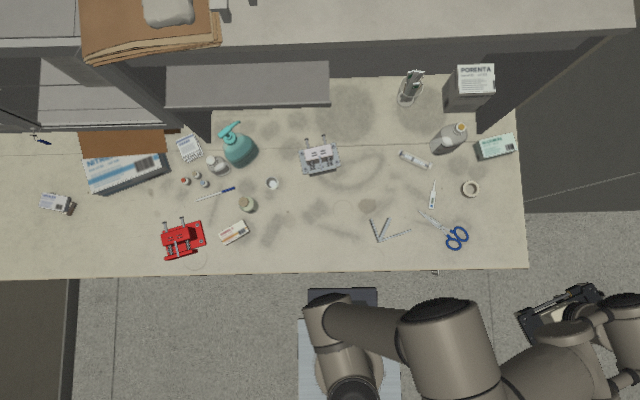

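View pics/side0.png

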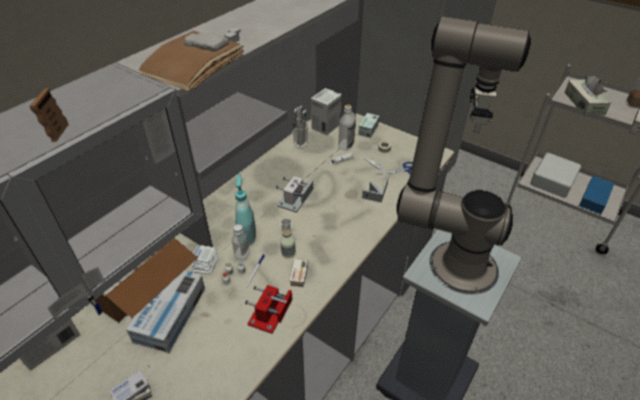

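The top view shows the bracket near (385,232) and the white stop near (320,157); the red look-alike is at (183,240). In the side view they are near (375,188) and (295,190). I'll enlarge the top view around both.

```bash
python3 - <<'E'
import cv2,numpy as np
a=cv2.imread("pics/top0.png")
c1=cv2.resize(a[205:250,355:420],None,fx=8,fy=8,interpolation=cv2.INTER_CUBIC)
c2=cv2.resize(a[130:180,290:355],None,fx=8,fy=8,interpolation=cv2.INTER_CUBIC)[:360]
c2=cv2.resize(a[132:177,290:325+0+30],None,fx=8,fy=8,interpolation=cv2.INTER_CUBIC)
o=np.vstack([c1[:300*1+60],c2]); o=cv2.resize(o,None,fx=.8,fy=.8)
cv2.imwrite("pics/crop0.png",o); print(o.shape)
E
```

```text
(576, 416, 3)
```

View pics/crop0.png

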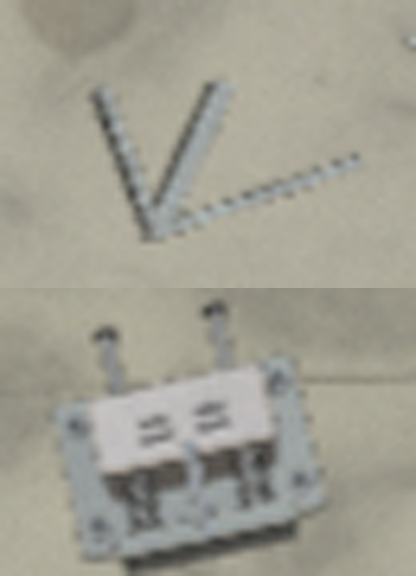

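The bracket's corner is at about (378,242), the short-leg tip at (370,219), the long-leg tip at (411,229) and the rib end at (390,218). The stop's housing and the plate in front of it are clear.

```bash
python3 - <<'E'
from h import *
u=lambda x,y:(x/6.4+355,y/6.4+205)
v=lambda x,y:(x/6.4+290,(y-288)/6.4+132)
P={k:onz("top",u(*p),.045)[:2] for k,p in dict(c=(150,238),s=(97,88),l=(357,155),r=(222,85)).items()}
for k,p in P.items(): print(k,p.round(4))
for k in "slr":
    d=P[k]-P['c']; print(k,np.linalg.norm(d).round(4),np.degrees(np.arctan2(d[1],d[0])).round(1))
for n,p,z in [("hFL",(103,472),.08),("hFR",(272,440),.08),("hBL",(92,400),.08),("hBR",(258,366),.08),("bFL",(85,558),.008),("bBL",(62,403),.008),("bBR",(290,360),.008),("bFR",(325,500),.008),("pL",(125,572),.04),("pR",(297,535),.04),("pLt",(125,560),.09),("pRt",(297,525),.09)]:
    print(n,onz("top",v(*p),z)[:2].round(4))
# housing/shelf sanity
print(onz("top",(165,105),.3),onz("top",(330,105),.3))
E
```

```text
c [ 0.3879 -0.1037]
s [ 0.4624 -0.0808]
l [ 0.4261 -0.2067]
r [ 0.4623 -0.1424]
s 0.0779 17.1
l 0.1098 -69.7
r 0.0838 -27.5
hFL [0.6487 0.1169]
hFR [0.6622 0.033 ]
hBL [0.6853 0.1217]
hBR [0.6999 0.0389]
bFL [0.6204 0.132 ]
bBL [0.7037 0.1426]
bBR [0.723  0.0221]
bFR [0.6473 0.0059]
pL [0.606  0.1094]
pR [0.6224 0.0215]
pLt [0.6021 0.1063]
pRt [0.6169 0.0221]
[0.75730997 0.47192401 0.3       ] [0.74264817 0.03684093 0.3       ]
```

Request:
move_arm:
  deltas:
    - {"x":0.045,"y":-0.028,"wz":-10,"hand":1}
    - {"x":0.09,"y":-0.056,"wz":-20,"hand":1}
    - {"x":0.135,"y":-0.084,"wz":-30,"hand":1}
    - {"x":0.18,"y":-0.112,"wz":-40,"hand":1}
    - {"x":0.225,"y":-0.14,"wz":-50,"hand":1}
    - {"x":0.27,"y":-0.168,"wz":-60,"hand":1}
    - {"x":0.315,"y":-0.196,"wz":-70,"hand":1}
    - {"x":0.358,"y":-0.223,"wz":-80,"hand":1}

```text
schema error: expected keys x, y, z, wx, wy, wz, hand
```

Request:
move_arm:
  deltas:
    - {"wz":-10}
    - {"wz":-20}
    - {"wz":-30}
    - {"wz":-40}
    - {"wz":-49.6}
    - {"wz":-49.6}

```text
schema error: expected keys x, y, z, wx, wy, wz, hand
```

```bash
python3 - <<'E'
from h import *
s=monitor.observe(); print(s['time'],s['tool_pos'],s['tool_rot'],s['qpos'])
snap("wrist","w1"); K,k,R,t=cam("wrist"); print(K[0],k,-R.T@t,R.round(2).tolist()); 
g=s['tool_pos'].copy(); g[2]=.045; print(proj("wrist",[g]))
E
```

```text
0.1 [ 0.20813041 -0.48161492  0.22613966] [-3.14031210e+00 -1.74609663e-04  4.07802706e-01] [-1.30901285e+00  3.42630578e-01  1.52488266e+00 -1.41855388e-05
  1.27537176e+00 -1.46015199e-01]
[285.91315605   0.         320.03796631] -0.018526963387695532 [ 0.27860351 -0.45091958  0.38407647] [[0.4, -0.92, -0.0], [-0.88, -0.38, 0.28], [-0.26, -0.11, -0.96]]
[[320.69734743 187.47014894]]
```

View pics/w1.png

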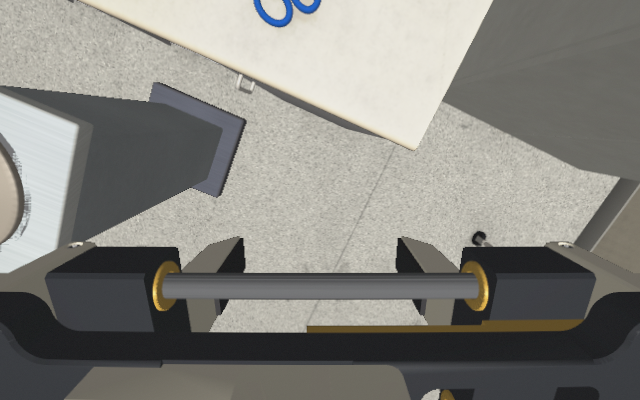

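The move was refused because every key is required. The wrist view shows only the floor, with the scissors at (285,10). Nothing has moved.

Request:
move_arm:
  deltas:
    - {"x":0.045,"y":-0.028,"z":0,"wx":0,"wy":0,"wz":-10,"hand":1}
    - {"x":0.09,"y":-0.056,"z":0,"wx":0,"wy":0,"wz":-20,"hand":1}
    - {"x":0.135,"y":-0.084,"z":0,"wx":0,"wy":0,"wz":-30,"hand":1}
    - {"x":0.18,"y":-0.112,"z":0,"wx":0,"wy":0,"wz":-40,"hand":1}
    - {"x":0.225,"y":-0.14,"z":0,"wx":0,"wy":0,"wz":-50,"hand":1}
    - {"x":0.27,"y":-0.168,"z":0,"wx":0,"wy":0,"wz":-60,"hand":1}
    - {"x":0.315,"y":-0.196,"z":0,"wx":0,"wy":0,"wz":-70,"hand":1}
    - {"x":0.358,"y":-0.223,"z":0,"wx":0,"wy":0,"wz":-80,"hand":1}

```text
time: 1.15
tool_pos: [0.4492, -0.1336, 0.2267]
tool_rot: [-3.142, 0.0, 1.81]
contact_force: [0.7, -0.2, -0.3]
opening: 0.092
```

Request:
move_arm:
  deltas:
    - {"x":0,"y":0,"z":0,"wx":0,"wy":0,"wz":-10,"hand":1}
    - {"x":0,"y":0,"z":0,"wx":0,"wy":0,"wz":-20,"hand":1}
    - {"x":0,"y":0,"z":0,"wx":0,"wy":0,"wz":-30,"hand":1}
    - {"x":0,"y":0,"z":0,"wx":0,"wy":0,"wz":-40,"hand":1}
    - {"x":0,"y":0,"z":0,"wx":0,"wy":0,"wz":-49.6,"hand":1}
    - {"x":0,"y":0,"z":0,"wx":0,"wy":0,"wz":-49.6,"hand":1}

```text
time: 1.9
tool_pos: [0.4483, -0.1352, 0.2265]
tool_rot: [-3.141, -0.0, 2.668]
contact_force: [-0.4, -0.6, 0.1]
opening: 0.0918
```

```bash
python3 - <<'E'
from h import *
s=monitor.observe(); print(s['time'],s['tool_pos'],s['tool_rot'],s['qpos'])
snap("wrist","w2"); K,k,R,t=cam("wrist"); print(-R.T@t)
g=s['tool_pos'].copy(); g[2]=.045; print(proj("wrist",[g]))
E
```

```text
1.9 [ 0.44831023 -0.13518963  0.22652083] [-3.14149621e+00 -4.39193514e-04  2.66828900e+00] [-4.56713624e-01  2.38574262e-01  1.67143575e+00 -9.45177276e-05
  1.23202338e+00 -1.55417488e+00]
[ 0.38130392 -0.09966899  0.38443283]
[[319.23498661 186.92686437]]
```

View pics/w2.png

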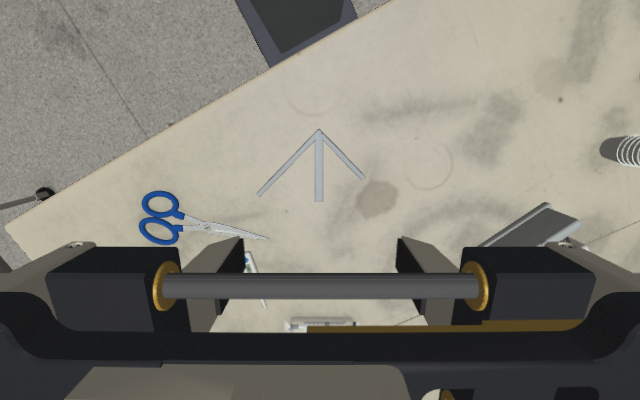

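The wrist view shows the bracket straight below: corner (319,129), long-leg tip (259,194), short-leg tip (363,178), rib end (319,201). The stop's plate shows at the right, around (480–550, 205–247).

```bash
python3 - <<'E'
from h import *
im=cv2.imread("pics/w2.png")
f=lambda p,z:onz("wrist",p,z)[:2]
c=f((319,129),.045); r=f((319,201.5),.045); l=f((258.5,194.5),.045); s=f((364,178),.045)
for n,p in zip("crls",(c,r,l,s)): print(n,p.round(4),np.linalg.norm(p-c).round(4),np.degrees(np.arctan2(*(p-c)[::-1])).round(2))
d=(r-c)/np.linalg.norm(r-c)
print("origin", c+d*.0679, r-d*.020)
for q in [(548,203),(484,246),(578,222)]: print(q,f(q,.09),f(q,.08))
cv2.imwrite("pics/c2.png",cv2.resize(im[190:260,460:620],None,fx=5,fy=5,interpolation=cv2.INTER_CUBIC))
E
```

```text
c [ 0.3877 -0.1043] 0.0 0.0
r [ 0.4645 -0.1439] 0.0864 -27.27
l [ 0.4227 -0.2056] 0.1073 -70.94
s [ 0.4632 -0.0822] 0.0786 16.27
origin [ 0.44803585 -0.13536941] [ 0.44672115 -0.13469165]
(548, 203) [0.56837911 0.08186589] [0.57473286 0.08803147]
(484, 246) [0.58475471 0.00354274] [0.59166463 0.00704819]
(578, 222) [0.6057496 0.1066665] [0.61337258 0.11367439]
```

View pics/c2.png

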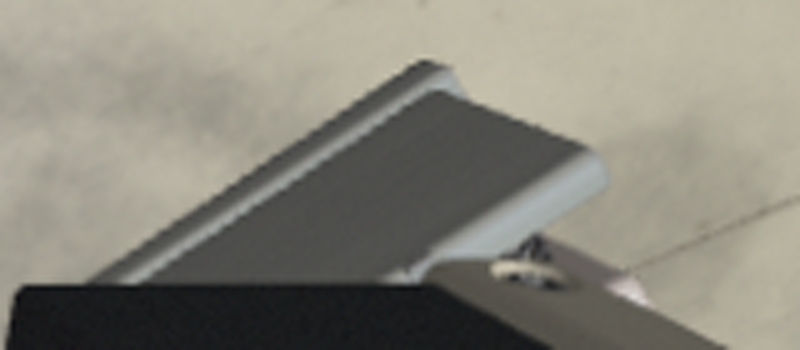

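Request:
move_arm:
  deltas:
    - {"x":0,"y":0,"z":0.05,"wx":0,"wy":0,"wz":0,"hand":1}
    - {"x":0,"y":0,"z":0.1,"wx":0,"wy":0,"wz":0,"hand":1}
    - {"x":0,"y":0,"z":0.15,"wx":0,"wy":0,"wz":0,"hand":1}
    - {"x":0,"y":0,"z":0.19,"wx":0,"wy":0,"wz":0,"hand":1}
    - {"x":0,"y":0,"z":0.21,"wx":0,"wy":0,"wz":0,"hand":1}
    - {"x":0,"y":0,"z":0.217,"wx":0,"wy":0,"wz":0,"hand":1}
    - {"x":0,"y":0,"z":0.217,"wx":0,"wy":0,"wz":0,"hand":0.4}
    - {"x":0,"y":0,"z":0.217,"wx":0,"wy":0,"wz":0,"hand":0}
  grip_force: 45

```text
time: 2.95
tool_pos: [0.4489, -0.1355, 0.0105]
tool_rot: [-3.142, 0.001, 2.669]
contact_force: [0.5, -0.8, 0.4]
opening: 0.076
```

Request:
move_arm:
  deltas:
    - {"x":0,"y":0,"z":0,"wx":0,"wy":0,"wz":0,"hand":0}
    - {"x":0,"y":0,"z":0,"wx":0,"wy":0,"wz":0,"hand":0}
    - {"x":0,"y":0,"z":0,"wx":0,"wy":0,"wz":0,"hand":0}
    - {"x":0,"y":0,"z":0,"wx":0,"wy":0,"wz":0,"hand":0}

```text
time: 3.45
tool_pos: [0.4483, -0.1352, 0.0097]
tool_rot: [-3.141, -0.0, 2.67]
contact_force: [0.2, 0.1, 0.2]
opening: 0.0364
```

Request:
move_arm:
  deltas:
    - {"x":0,"y":0,"z":0,"wx":0,"wy":0,"wz":0,"hand":0}
    - {"x":0,"y":0,"z":0,"wx":0,"wy":0,"wz":0,"hand":0}
    - {"x":0,"y":0,"z":0,"wx":0,"wy":0,"wz":0,"hand":0}
    - {"x":0,"y":0,"z":0,"wx":0,"wy":0,"wz":0,"hand":0}
    - {"x":0,"y":0,"z":0,"wx":0,"wy":0,"wz":0,"hand":0}
    - {"x":0,"y":0,"z":-0.02,"wx":0,"wy":0,"wz":0,"hand":0}
    - {"x":0,"y":0,"z":-0.06,"wx":0,"wy":0,"wz":0,"hand":0}
    - {"x":0,"y":0,"z":-0.1,"wx":0,"wy":0,"wz":0,"hand":0}

```text
time: 4.45
tool_pos: [0.448, -0.135, 0.1104]
tool_rot: [3.142, -0.001, 2.67]
contact_force: [0.6, -0.6, -1.9]
opening: 0.0098
```

```bash
python3 - <<'E'
from h import *
s=monitor.observe(); print(s['time'],s['tool_pos'],s['tool_rot'],s['qpos'],s['contact_force'],s['opening'])
snap("wrist","w3")
psi=np.radians(9); X=np.array([np.cos(psi),np.sin(psi)]);Y=np.array([-X[1],X[0]])
P=np.array([.6075,.0645]); t=P-.048*X-.008*Y-.03*X   # 30 mm standoff
y=s['tool_rot'][2]; d=t-s['tool_pos'][:2]
print("target",t,"tool dx,dy",d@[np.cos(y),np.sin(y)],d@[np.sin(y),-np.cos(y)])
E
```

```text
4.45 [ 0.44804068 -0.13497736  0.11043919] [ 3.14150704e+00 -1.20374312e-03  2.66966402e+00] [-4.56691470e-01  3.76951354e-01  1.83763732e+00  1.29847839e-04
  9.28206278e-01 -1.55563699e+00] [ 0.62616592 -0.58926043 -1.94145657] 0.009817028636761918
target [0.53171179 0.04439661] tool dx,dy 0.007019014582246253 0.19780446320749115
```

Request:
move_arm:
  deltas:
    - {"x":0.001,"y":0.025,"z":0,"wx":0,"wy":0,"wz":10,"hand":0}
    - {"x":0.002,"y":0.05,"z":0,"wx":0,"wy":0,"wz":20,"hand":0}
    - {"x":0.003,"y":0.075,"z":0,"wx":0,"wy":0,"wz":30,"hand":0}
    - {"x":0.004,"y":0.1,"z":0,"wx":0,"wy":0,"wz":40,"hand":0}
    - {"x":0.005,"y":0.125,"z":0,"wx":0,"wy":0,"wz":50,"hand":0}
    - {"x":0.006,"y":0.15,"z":0,"wx":0,"wy":0,"wz":60,"hand":0}
    - {"x":0.007,"y":0.175,"z":0,"wx":0,"wy":0,"wz":70,"hand":0}
    - {"x":0.007,"y":0.198,"z":0,"wx":0,"wy":0,"wz":80,"hand":0}

```text
time: 5.5
tool_pos: [0.5321, 0.0452, 0.1091]
tool_rot: [-3.141, 0.0, 1.268]
contact_force: [0.6, -0.3, -1.7]
opening: 0.0096
```

Request:
move_arm:
  deltas:
    - {"x":0,"y":0,"z":0,"wx":0,"wy":0,"wz":10,"hand":0}
    - {"x":0,"y":0,"z":0,"wx":0,"wy":0,"wz":19,"hand":0}
    - {"x":0,"y":0,"z":0,"wx":0,"wy":0,"wz":19,"hand":0}

```text
time: 5.88
tool_pos: [0.5318, 0.0444, 0.1092]
tool_rot: [-3.141, 0.001, 0.943]
contact_force: [-0.0, 0.6, -1.6]
opening: 0.0098
```

```bash
python3 - <<'E'
from h import *
s=monitor.observe(); print(s['time'],s['tool_pos'],s['tool_rot'],s['qpos'],s['contact_force'],s['opening'])
a=snap("wrist","w4");b=snap("side","s4");t=snap("top","t4")
p=proj("side",[[.61,.064,.065]])[0]; print(p)
q=proj("top",[[.6,.06,.065]])[0];print(q)
cr=lambda im,c,w,h,f:cv2.resize(im[int(c[1])-h:int(c[1])+h,int(c[0])-w:int(c[0])+w],None,fx=f,fy=f,interpolation=cv2.INTER_CUBIC)
o=np.hstack([cr(b,p,40,40,5),cr(t,q,40,40,5)])
o=np.vstack([o[:400], np.pad(a[:200],((0,0),(80,80),(0,0)))])
cv2.imwrite("pics/m4.png",o)
print((p-40).astype(int),(q-40).astype(int))
E
```

```text
5.875 [0.53184005 0.04442477 0.1091877 ] [-3.14078466e+00  5.58622290e-04  9.43465568e-01] [-6.02879120e-02  4.81230612e-01  1.66074650e+00 -4.41767849e-05
  1.00059714e+00  5.67066937e-01] [-0.00290242  0.57577367 -1.57764192] 0.009804478706988777
[308.74766719 191.06732435]
[324.57169697 176.25655656]
[268 151] [284 136]
```

View pics/m4.png

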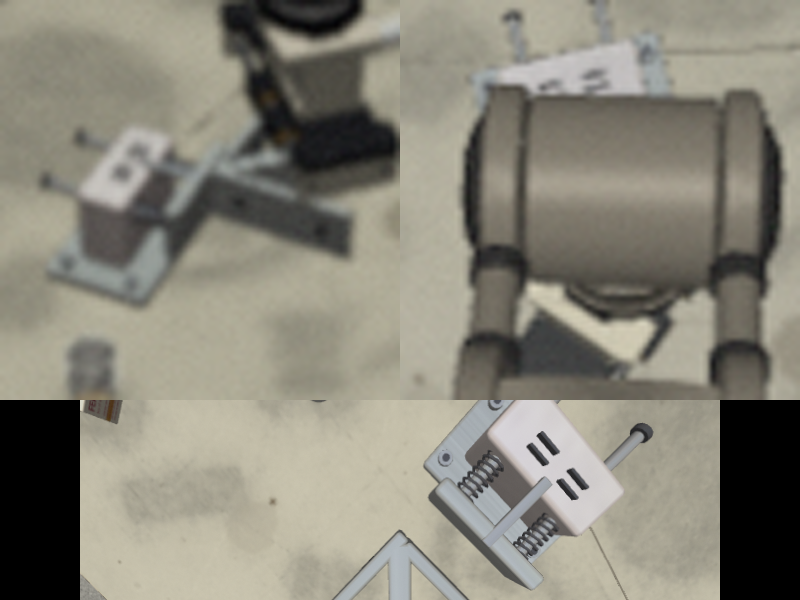

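The wrist view shows the stop well: plate top at about (352,94)–(454,188), pointer, both mark pairs, and the bracket corner at (322,132) with the short leg roughly parallel to the plate. I'll enlarge it to measure.

```bash
python3 - <<'E'
import cv2
a=cv2.imread("pics/w4.png")
cv2.imwrite("pics/c4.png",cv2.resize(a[0:240,310:560][60:210,0:190],None,fx=4,fy=4,interpolation=cv2.INTER_CUBIC))
E
```

```text
(no output)
```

View pics/c4.png

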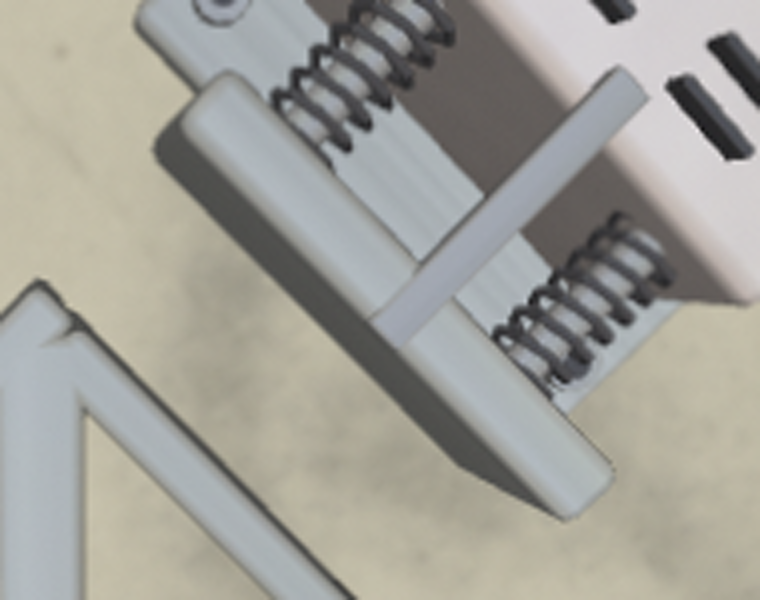

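```bash
python3 - <<'E'
from h import *
s=monitor.observe(); T=s['tool_pos']
f=lambda x,y,z:onz("wrist",(x/4+310,y/4+60),z)[:2]
A=f(185,118,.09);B=f(568,520,.09); d=(A-B); P=(A+B)/2
psi=np.arctan2(-d[0],d[1]); print("plate",A,B,np.linalg.norm(d),"psi",np.degrees(psi),"P",P)
base=f(372,322,.09); print("pointer at front edge",base)
z=T[2]-.0097+.045
c=f(40,282,z); a=f(78,315,z); b=f(355,598,z); e=b-a
print("corner",c,"leg yaw(face normal)",np.degrees(np.arctan2(e[1],e[0]))+90)
X=np.array([np.cos(psi),np.sin(psi)]);Y=np.array([-X[1],X[0]])
print("corner rel TCP",(c-T[:2])@X,(c-T[:2])@Y, "face dist", (a-T[:2])@X,(b-T[:2])@X)
for n,o in (("short",8),("long",7)):
    print(n,"TCP at contact",P-.048*X-o/1000*Y)
g=P-T[:2]; print("gap",g@X-.048,"lat of P",g@Y)
E
```

```text
plate [0.60457526 0.10895373] [0.62088133 0.02350339] 0.08699222871545997 psi 10.803588515392912 P [0.6127283  0.06622856]
pointer at front edge [0.61147533 0.06832173]
corner [0.57503327 0.10381559] leg yaw(face normal) 9.514150686793329
corner rel TCP 0.05342563588671622 0.050462982698808535 face dist 0.05371826310866144 0.05272583760447224
short TCP at contact [0.56707862 0.0493731 ]
long TCP at contact [0.56689117 0.05035537]
gap 0.035407122998993304 lat of P 0.006476503213223862
```

Request:
move_arm:
  deltas:
    - {"x":0,"y":0,"z":0.02,"wx":0,"wy":0,"wz":-1.2,"hand":0}
    - {"x":0,"y":0,"z":0.04,"wx":0,"wy":0,"wz":-1.2,"hand":0}
    - {"x":0,"y":0,"z":0.057,"wx":0,"wy":0,"wz":-1.2,"hand":0}
    - {"x":0,"y":0,"z":0.057,"wx":0,"wy":0,"wz":-1.2,"hand":0}
    - {"x":0.0072,"y":0.0069,"z":0.057,"wx":0,"wy":0,"wz":-1.2,"hand":0}
    - {"x":0.0145,"y":0.0138,"z":0.057,"wx":0,"wy":0,"wz":-1.2,"hand":0}
    - {"x":0.0181,"y":0.0173,"z":0.057,"wx":0,"wy":0,"wz":-1.2,"hand":0}
    - {"x":0.0181,"y":0.0173,"z":0.057,"wx":0,"wy":0,"wz":-1.2,"hand":0}

```text
time: 7.02
tool_pos: [0.5574, 0.0488, 0.0529]
tool_rot: [3.141, -0.0, 0.963]
contact_force: [-0.2, 0.2, -1.2]
opening: 0.0097
```

```bash
cat > lk.py <<'E'
from h import *
import sys
s=monitor.observe(); print(s['time'],s['tool_pos'].round(4),s['tool_rot'].round(4),s['contact_force'].round(2),s['torque'].round(2))
a=snap("wrist",sys.argv[1]); X=np.array([np.cos(.184),np.sin(.184),0]); print("along X",s['contact_force']@X)
E
python3 lk.py w5
```

```text
7.025 [0.5574 0.0488 0.0529] [ 3.141e+00 -2.000e-04  9.632e-01] [-0.18  0.22 -1.2 ] [-0.07  0.01  0.03]
along X -0.14137797341978092
```

Request:
move_arm:
  deltas:
    - {"x":0.0018,"y":0.0018,"z":0,"wx":0,"wy":0,"wz":0,"hand":0}
    - {"x":0.0036,"y":0.0035,"z":0,"wx":0,"wy":0,"wz":0,"hand":0}
    - {"x":0.0053,"y":0.0053,"z":0,"wx":0,"wy":0,"wz":0,"hand":0}
    - {"x":0.0071,"y":0.007,"z":0,"wx":0,"wy":0,"wz":0,"hand":0}
    - {"x":0.0071,"y":0.007,"z":0,"wx":0,"wy":0,"wz":0,"hand":0}

```text
time: 7.7
tool_pos: [0.5662, 0.0504, 0.0526]
tool_rot: [-3.141, 0.001, 0.963]
contact_force: [-3.9, -1.3, 0.5]
opening: 0.0098
```

```bash
python3 lk.py w6
```

```text
7.7 [0.5662 0.0504 0.0526] [-3.1407e+00  1.0000e-03  9.6300e-01] [-3.92 -1.28  0.48] [-0.25  0.57  0.19]
along X -4.084813862851221
```

Request:
move_arm:
  deltas:
    - {"x":0.0018,"y":0.0018,"z":0,"wx":0,"wy":0,"wz":0,"hand":0}
    - {"x":0.0036,"y":0.0035,"z":0,"wx":0,"wy":0,"wz":0,"hand":0}
    - {"x":0.005,"y":0.005,"z":0,"wx":0,"wy":0,"wz":0,"hand":0}
    - {"x":0.005,"y":0.005,"z":0,"wx":0,"wy":0,"wz":0,"hand":0}

```text
time: 8.25
tool_pos: [0.5719, 0.0514, 0.0523]
tool_rot: [-3.139, 0.003, 0.963]
contact_force: [-8.8, -3.3, 2.1]
opening: 0.0098
```

```bash
python3 lk.py w7; python3 - <<'E'
import cv2
a=cv2.imread("pics/w7.png"); cv2.imwrite("pics/c7.png",cv2.resize(a[20:220,280:540],None,fx=3,fy=3,interpolation=cv2.INTER_CUBIC))
E
```

```text
8.25 [0.5719 0.0514 0.0523] [-3.1389e+00  2.8000e-03  9.6340e-01] [-8.79 -3.26  2.15] [-0.54  1.12  0.29]
along X -9.233912359402904
```

View pics/c7.png

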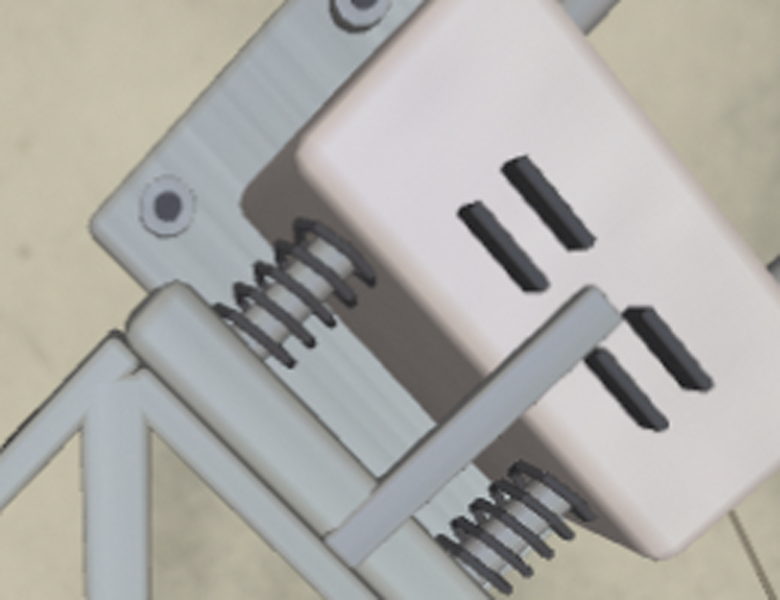

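The pointer tip at about (600,300) lies between the two mark pairs. The leg is flat on the plate, and its corner is 5–7 mm too far to the left, which is within the 15 mm tolerance. Holding here.

Request:
move_arm:
  deltas:
    - {"x":0,"y":0,"z":0,"wx":0,"wy":0,"wz":0,"hand":0}
    - {"x":0,"y":0,"z":0,"wx":0,"wy":0,"wz":0,"hand":0}
    - {"x":0,"y":0,"z":0,"wx":0,"wy":0,"wz":0,"hand":0}
    - {"x":0,"y":0,"z":0,"wx":0,"wy":0,"wz":0,"hand":0}
    - {"x":0,"y":0,"z":0,"wx":0,"wy":0,"wz":0,"hand":0}
    - {"x":0,"y":0,"z":0,"wx":0,"wy":0,"wz":0,"hand":0}
    - {"x":0,"y":0,"z":0,"wx":0,"wy":0,"wz":0,"hand":0}
    - {"x":0,"y":0,"z":0,"wx":0,"wy":0,"wz":0,"hand":0}

```text
time: 9.3
tool_pos: [0.5718, 0.0514, 0.0523]
tool_rot: [-3.139, 0.003, 0.963]
contact_force: [-7.7, -3.3, 2.6]
opening: 0.01
```

```bash
python3 - <<'E'
from h import *
f=lambda x,y,z:onz("wrist",(x/3+280,y/3+20),z)[:2]
s=monitor.observe(); T=s['tool_pos'][:2]; print(T,s['contact_force'])
p=np.radians(10.3); X=np.array([np.cos(p),np.sin(p)]);Y=np.array([-X[1],X[0]])
for n,q,z in [("corner",(118,333),.0875),("leg1",(148,378),.0875),("leg2",(330,562),.0875),("plateFL",(130,325),.09),("plateF2",(325,535),.09),("ptrL",(330,535),.09),("ptrR",(355,568),.09),("tip",(605,302),.09),
 ("m1a",(460,207),.083),("m1b",(665,428),.083),("m2a",(507,160),.083),("m2b",(710,385),.083)]:
    w=f(*q,z)-T; print(n,(w@X).round(4),(w@Y).round(4))
E
```

```text
[0.57182194 0.05138828] [-7.72747427 -3.32185107  2.61145922]
corner 0.0518 0.052
leg1 0.0505 0.0446
leg2 0.0507 0.0062
plateFL 0.0538 0.0516
plateF2 0.053 0.0108
ptrL 0.0535 0.0103
ptrR 0.0528 0.0039
tip 0.1013 0.0085
m1a 0.0972 0.0304
m1b 0.0996 -0.0152
m2a 0.1056 0.0305
m2b 0.108 -0.0147
```

Request:
move_arm:
  deltas:
    - {"x":0,"y":0,"z":0,"wx":0,"wy":0,"wz":0,"hand":0}
    - {"x":0,"y":0,"z":0,"wx":0,"wy":0,"wz":0,"hand":0}
    - {"x":0,"y":0,"z":0,"wx":0,"wy":0,"wz":0,"hand":0}
    - {"x":0,"y":0,"z":0,"wx":0,"wy":0,"wz":0,"hand":0}
    - {"x":0,"y":0,"z":0,"wx":0,"wy":0,"wz":0,"hand":0}
    - {"x":0,"y":0,"z":0,"wx":0,"wy":0,"wz":0,"hand":0}
    - {"x":0,"y":0,"z":0,"wx":0,"wy":0,"wz":0,"hand":0}
    - {"x":0,"y":0,"z":0,"wx":0,"wy":0,"wz":0,"hand":0}

```text
time: 10.3
tool_pos: [0.5719, 0.0514, 0.0524]
tool_rot: [-3.139, 0.003, 0.963]
contact_force: [-9.9, -3.3, 2.0]
opening: 0.0094
```

Request:
move_arm:
  deltas:
    - {"x":0,"y":0,"z":0,"wx":0,"wy":0,"wz":0,"hand":0}
    - {"x":0,"y":0,"z":0,"wx":0,"wy":0,"wz":0,"hand":0}
    - {"x":0,"y":0,"z":0,"wx":0,"wy":0,"wz":0,"hand":0}
    - {"x":0,"y":0,"z":0,"wx":0,"wy":0,"wz":0,"hand":0}
    - {"x":0,"y":0,"z":0,"wx":0,"wy":0,"wz":0,"hand":0}
    - {"x":0,"y":0,"z":0,"wx":0,"wy":0,"wz":0,"hand":0}

```text
time: 11.05
tool_pos: [0.5718, 0.0514, 0.0523]
tool_rot: [-3.139, 0.003, 0.963]
contact_force: [-7.9, -2.2, 1.8]
opening: 0.0096
```

```bash
python3 - <<'E'
from h import *
b=snap("side","s8"); p=proj("side",[[.60,.06,.065]])[0].astype(int)
c=b[p[1]-35:p[1]+35,p[0]-45:p[0]+45]; cv2.imwrite("pics/c8.png",cv2.resize(c,None,fx=8,fy=8,interpolation=cv2.INTER_CUBIC)); print(p-[45,35])
X=np.array([np.cos(.184),np.sin(.184)]);Y=np.array([-X[1],X[0]])
O=np.array([.5718,.0514])
F=O+.048*X+.008*Y
for z in(.0425,.0875): print("bracket corner",z,(proj("side",[[*(F+.040*Y),z],[*(F-.040*Y),z]])-(p-[45,35]))*8)
for z in(.04,.09): print("plate end",z,(proj("side",[[*(F+.045*Y),z]])-(p-[45,35]))*8)
E
```

```text
[266 156]
bracket corner 0.0425 [[286.58843753 366.22075663]
 [361.80090029 263.28568932]]
bracket corner 0.0875 [[284.45753748 295.21968033]
 [360.99713102 192.68181701]]
plate end 0.04 [[281.85696266 376.73673226]]
plate end 0.09 [[279.391128  297.8208218]]
```

View pics/c8.png

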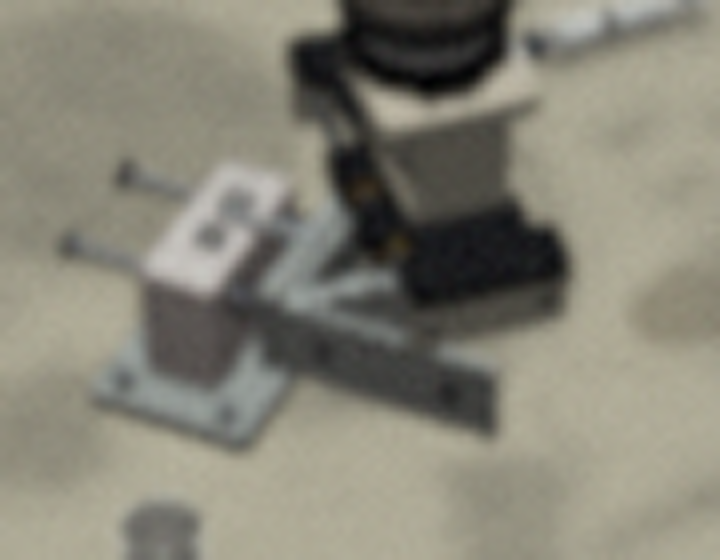

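The side crop shows the bracket corner at about (273,300) top and (270,370) bottom. That is within about 3 mm of the prediction, so the height is right. Backing off and turning.

Request:
move_arm:
  deltas:
    - {"x":-0.0071,"y":-0.007,"z":0,"wx":0,"wy":0,"wz":0,"hand":0}
    - {"x":-0.0178,"y":-0.0176,"z":0,"wx":0,"wy":0,"wz":0,"hand":0}
    - {"x":-0.032,"y":-0.0316,"z":0,"wx":0,"wy":0,"wz":0,"hand":0}
    - {"x":-0.0427,"y":-0.0422,"z":0,"wx":0,"wy":0,"wz":0,"hand":0}
    - {"x":-0.0427,"y":-0.0422,"z":0,"wx":0,"wy":0,"wz":10,"hand":0}
    - {"x":-0.0427,"y":-0.0422,"z":0,"wx":0,"wy":0,"wz":20,"hand":0}
    - {"x":-0.0427,"y":-0.0422,"z":0,"wx":0,"wy":0,"wz":30,"hand":0}
    - {"x":-0.0427,"y":-0.0422,"z":0,"wx":0,"wy":0,"wz":40,"hand":0}

```text
time: 12.1
tool_pos: [0.5156, 0.041, 0.053]
tool_rot: [3.141, -0.003, 0.258]
contact_force: [0.2, 0.8, -1.9]
opening: 0.0101
```

Request:
move_arm:
  deltas:
    - {"x":0,"y":0,"z":0,"wx":0,"wy":0,"wz":10,"hand":0}
    - {"x":0,"y":0,"z":0,"wx":0,"wy":0,"wz":20,"hand":0}
    - {"x":0,"y":0,"z":0,"wx":0,"wy":0,"wz":30,"hand":0}
    - {"x":0,"y":0,"z":0,"wx":0,"wy":0,"wz":40,"hand":0}
    - {"x":0,"y":0,"z":0,"wx":0,"wy":0,"wz":50,"hand":0}
    - {"x":0,"y":0,"z":0,"wx":0,"wy":0,"wz":50,"hand":0}

```text
time: 12.85
tool_pos: [0.5154, 0.041, 0.0529]
tool_rot: [-3.14, -0.002, -0.607]
contact_force: [-1.1, 0.8, -1.2]
opening: 0.0096
```

```bash
python3 lk.py w9; python3 - <<'E'
from h import *
a=cv2.imread("pics/w9.png"); cv2.imwrite("pics/c9.png",cv2.resize(a[40:240,130:390],None,fx=3,fy=3,interpolation=cv2.INTER_CUBIC))
print(monitor.observe()['qpos'],proj("wrist",[[.6115,.067,.09]]))
E
```

```text
12.85 [0.5154 0.041  0.0529] [-3.1403e+00 -1.6000e-03 -6.0690e-01] [-1.1   0.84 -1.21] [ 0.14  0.07 -0.05]
along X -0.925284925471164
[-6.91274601e-02  5.35337061e-01  1.76354389e+00  3.14208122e-04
  8.41028925e-01  2.10609089e+00] [[141.08146958 150.79971851]]
```

View pics/c9.png

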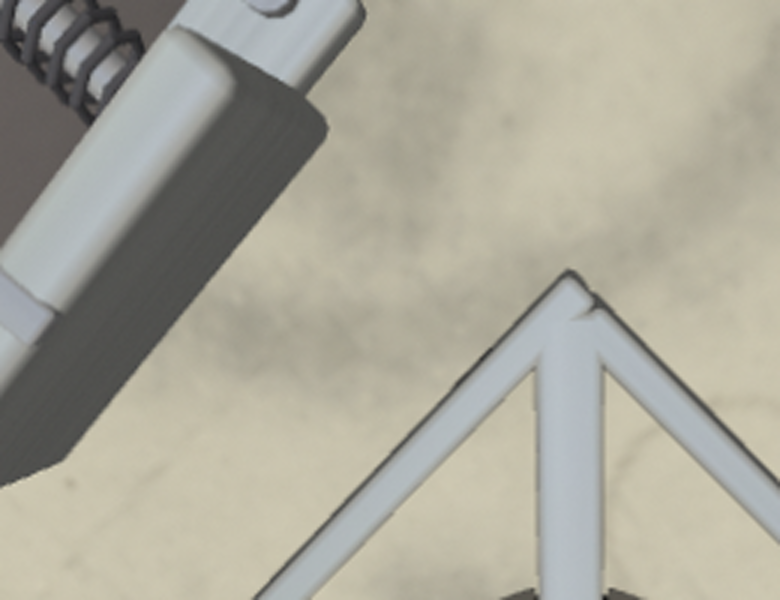

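The plate's right end is at (235,85) with its top front edge running to about (50,312). The long leg's outer edge runs from (565,272) to (255,598).

```bash
python3 - <<'E'
from h import *
f=lambda x,y,z:onz("wrist",(x/3+130,y/3+40),z)[:2]
s=monitor.observe(); T=s['tool_pos'][:2]
p=np.radians(10.3); X=np.array([np.cos(p),np.sin(p)]);Y=np.array([-X[1],X[0]])
zb=s['tool_pos'][2]-.0097+.045
pts=dict(pR=f(235,85,.09),pM=f(52,312,.09),ptr0=f(45,335,.09),l0=f(555,285,zb),l1=f(255,598,zb),corner=f(568,270,zb))
for n,w in pts.items(): print(n,w.round(4),((w-T)@X).round(4),((w-T)@Y).round(4))
for a,b in(("pR","pM"),("l0","l1")):
    d=pts[b]-pts[a]; print(a,np.degrees(np.arctan2(d[1],d[0]))-90)
E
```

```text
pR [0.6194 0.0229] 0.0993 -0.0365
pM [0.612  0.0628] 0.0991 0.0042
ptr0 [0.6103 0.0659] 0.098 0.0075
l0 [0.575  0.0033] 0.0521 -0.0478
l1 [0.5628 0.0685] 0.0517 0.0185
corner [0.5757 0.0007] 0.0522 -0.0505
pR 10.486644797817789
l0 10.593435150219719
```

Request:
move_arm:
  deltas:
    - {"x":0.008,"y":-0.01,"z":0,"wx":0,"wy":0,"wz":0,"hand":0}
    - {"x":0.016,"y":-0.02,"z":0,"wx":0,"wy":0,"wz":0,"hand":0}
    - {"x":0.0225,"y":-0.027,"z":0,"wx":0,"wy":0,"wz":0,"hand":0}
    - {"x":0.0275,"y":-0.0319,"z":0,"wx":0,"wy":0,"wz":0,"hand":0}
    - {"x":0.0305,"y":-0.035,"z":0,"wx":0,"wy":0,"wz":0,"hand":0}
    - {"x":0.033,"y":-0.0375,"z":0,"wx":0,"wy":0,"wz":0,"hand":0}
    - {"x":0.0352,"y":-0.0398,"z":0,"wx":0,"wy":0,"wz":0,"hand":0}
    - {"x":0.0352,"y":-0.0398,"z":0,"wx":0,"wy":0,"wz":0,"hand":0}

```text
time: 13.9
tool_pos: [0.5655, 0.0532, 0.0525]
tool_rot: [3.14, 0.001, -0.608]
contact_force: [-4.3, -0.7, -1.5]
opening: 0.0096
```

```bash
python3 lk.py w10
```

```text
13.9 [0.5655 0.0532 0.0525] [ 3.1403e+00  1.3000e-03 -6.0780e-01] [-4.25 -0.68 -1.47] [-0.15  0.74  0.11]
along X -4.304328316710203
```

Request:
move_arm:
  deltas:
    - {"x":0.0018,"y":-0.0018,"z":0,"wx":0,"wy":0,"wz":0,"hand":0}
    - {"x":0.0035,"y":-0.0035,"z":0,"wx":0,"wy":0,"wz":0,"hand":0}
    - {"x":0.0047,"y":-0.0047,"z":0,"wx":0,"wy":0,"wz":0,"hand":0}
    - {"x":0.0047,"y":-0.0047,"z":0,"wx":0,"wy":0,"wz":0,"hand":0}
    - {"x":0.0047,"y":-0.0047,"z":0,"wx":0,"wy":0,"wz":0,"hand":0}
    - {"x":0.0047,"y":-0.0047,"z":0,"wx":0,"wy":0,"wz":0,"hand":0}

```text
time: 14.7
tool_pos: [0.5709, 0.0542, 0.0524]
tool_rot: [3.139, 0.003, -0.608]
contact_force: [-9.0, -4.8, 1.9]
opening: 0.0101
```

```bash
python3 lk.py w11; python3 - <<'E'
import cv2
a=cv2.imread("pics/w11.png"); cv2.imwrite("pics/c11.png",cv2.resize(a[20:220,110:370],None,fx=3,fy=3,interpolation=cv2.INTER_CUBIC))
E
```

```text
14.7 [0.5709 0.0542 0.0524] [ 3.1387e+00  2.8000e-03 -6.0760e-01] [-9.05 -4.83  1.91] [-0.32  1.2   0.23]
along X -9.781085901892268
```

View pics/c11.png

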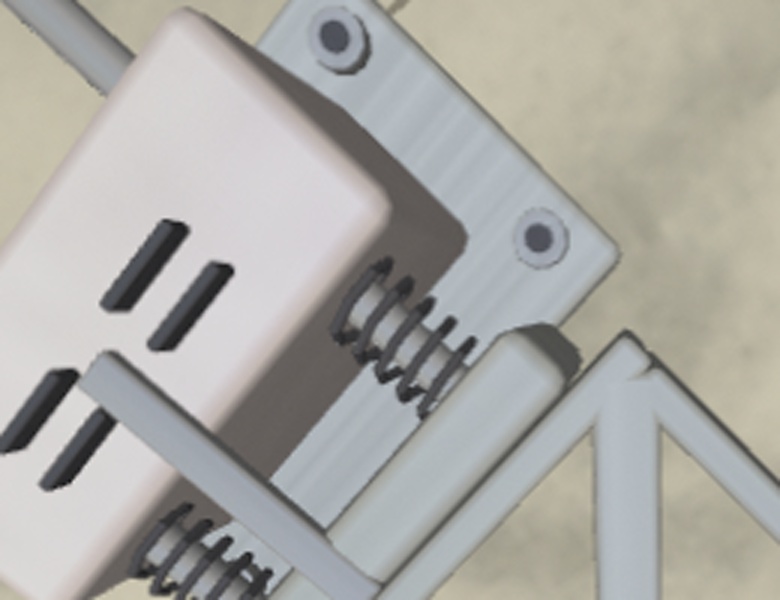

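The pointer tip at about (95,360) is between the mark pairs, and the long leg is flat with its corner overhanging the plate end by about 10–13 mm (10 would be exact). The force is about 9.8 N. Letting it settle, then handing in.

Request:
move_arm:
  deltas:
    - {"x":0,"y":0,"z":0,"wx":0,"wy":0,"wz":0,"hand":0}
    - {"x":0,"y":0,"z":0,"wx":0,"wy":0,"wz":0,"hand":0}
    - {"x":0,"y":0,"z":0,"wx":0,"wy":0,"wz":0,"hand":0}
    - {"x":0,"y":0,"z":0,"wx":0,"wy":0,"wz":0,"hand":0}

```text
time: 15.25
tool_pos: [0.5709, 0.0542, 0.0524]
tool_rot: [3.139, 0.003, -0.608]
contact_force: [-9.0, -3.1, 1.4]
opening: 0.01
```

```bash
python3 lk.py w12; python3 -c "
from cell import robot; print(robot.hand_in())"
```

```text
15.25 [0.5709 0.0542 0.0524] [ 3.1388e+00  2.8000e-03 -6.0760e-01] [-8.95 -3.1   1.36] [-0.28  1.24  0.3 ]
along X -9.367605402016009
the job is handed in; nothing more can be done
None
```

I gripped the bracket by its rib and pressed the short leg on the plate for about 2.8 s at about 8–10 N, with the pointer tip between the marks. I then backed it off by about 57 mm and turned it 90°. The job was handed in at 15.3 s, with the long leg still pressed on the plate; no verdict is reported.

- **Last checks:** the force on the plate was 9.4 N, which puts the plate about 10–11 mm in. The pointer tip was between the marks and the tool was upright within 0.003 rad. The leg was parallel to the plate to about 0.1° just before contact. The fingers were open 10 mm, which is the rib's thickness.
- **Disagreements:** the wrist camera placed the bracket's corner 2–5 mm away from where the grip geometry says it should be. Sideways centring is therefore known only to about 4 mm, against 15 mm allowed.
- **Not checked directly:** I did not measure the bystanders' positions. The path stayed clear of them, and I saw no unexpected contact force.
- **Slip:** one move call was refused for missing keys at the start; nothing had moved.

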